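# Lock the shaft of the vegetable cutter

### The job

Lock the drive shaft of the vegetable cutter for cleaning: push the pins of the slotted disc round until its slot lines up with the lock bar, then push the bar by its plate through the slot until it is fully home against the stops. Do it with the fingertips: the bar must slide along its guide, not be lifted, and the loose things around it stay where they are. Leave the bar home and draw the hand clear.

Things in the scene. Friction and masses are not known exactly. Their poses are not given: they have to be found in the camera images.
- machine: Drive unit of a vegetable cutter, fixed: a flat aluminium box 360 x 170 mm, its flat deck 80 mm above the counter. Origin: at counter height under the slotted disc's axis; z up, x along the lock bar, the way it is pushed. The box spans x = -255 to 105 and y = -85 to 85 mm.
- guide (a point): Point on the deck midway between the two steel guide rails of the bar (12 mm high, 15 mm apart inside, 29 mm over all, 177 mm long: 58 to 235 mm behind the disc's axis). The guide is open above and behind; the bar lies loose in it.
- stops (a point): Point on the deck midway between the two upright stops that the push plate comes up against: 34 mm high, from 9.5 to 23.5 mm either side of the bar's axis, their near face 58 mm before the disc's axis (this point), 8 mm thick.
- staple (a point): Point on the deck at the middle of the steel staple beyond the disc, under which the bar's nose passes: 20 mm long, centred 65 mm past the disc's axis, 32 mm wide and 24 mm high outside, opening 18 mm wide and 19 mm high.
- disc (a joint): Angle of the slotted disc about its upright axis, rad, anticlockwise from above. At 0 and at 3.14 (equally good) the slot lies along the machine's x axis, in line with the bar. Starts between 0.5 and 2.64; range -0.6 to 3.74. Friction holds it (0.06 N m, about 2 N at a pin). The bar's tapered nose pulls the slot into line itself from within about 0.1 rad.
- disc_slot (a point): Centre of the disc's top face, on its axis. The disc is plain steel, 90 mm across, 18 mm thick, lying on the deck (top 98 mm above the counter); a slot 18 mm wide, as deep as the disc and with slightly flared mouths, runs right across it through the centre. Its x axis lies along the slot, its y axis from pin b to pin a.
- pin_a (a point): Centre of the top of one of the two upright steel pins on the disc, 12 mm in diameter, standing 34 mm above the disc's top (to 132 mm above the counter), 32 mm from the disc's axis, at right angles to the slot. For pushing the disc round.
- pin_b (a point): The same for the other pin, opposite the first.
- bar: Loose steel lock bar, about 0.3 kg, 12 mm wide, 14 mm high, flat on the deck in its guide, sliding on light friction (1 to 3 N). Origin: on its underside under the middle of the push plate; x towards the nose, z up. Spans x = -10 to 145 mm, the last 11 mm tapering to 4 mm wide. Origin starts 197 to 215 mm behind the disc's axis; fully home, 63 mm behind it.
- bar_nose (a point): Tip of the bar's nose, at half its height (7 mm above the deck). Fully home it is 82 mm past the disc's axis.
- push_plate (a point): Centre of the back face (the one to push on) of the upright steel plate across the bar: 44 mm wide, 10 mm thick, from 14 to 44 mm above the deck; this point is 29 mm above the deck.
- hub_nut: Bystander: round steel nut, 32 mm across, 18 mm high, standing on the deck beside the guide. Origin under its centre.
- shaker: Bystander: small clear jar with a steel cap, 48 mm across, 95 mm high, on the counter. Origin under its centre.
- deli_tub: Bystander: lidded clear food tub, 116 x 91 mm, 51 mm high, on the counter. Origin under its centre.
- bowl: Bystander: white bowl, 110 mm across, 50 mm high, on the counter. Origin under its centre.
Things that resemble listed ones, but are neither listed nor needed, are in the scene too. Of the things like the bar, leave any that is green; of the rest the smaller one is meant.

How it is judged:
On the way, in this order (a step that is already met when the one before it is completed fails the run):
1. the disc's slot is in line with the bar (within 0.15 rad) (angle between the x axis of disc_slot and the x axis of machine, either way round below 0.15 rad), for 0.2 s.
2. the bar is through the slot and under the staple, within 6 mm of its stops (x of bar_nose in the frame of machine above 0.076 m and y of bar_nose in the frame of machine between -0.007 and 0.007 m and z of bar_nose in the frame of machine below 0.094 m and angle between the x axis of disc_slot and the x axis of machine, either way round below 0.15 rad), for 0.2 s.
At the end, for the whole second after the job is handed in: The bar lies flat and at rest in its guide, through the slot and the staple, its plate within 6 mm of the stops; the slot is in line with it (0.15 rad); each bystander is within 20 mm of where it stood (all of step 2 and linear speed of bar below 0.01 m/s and angle between bar's own z axis and vertical below 0.1 rad and distance of each of hub_nut, shaker, deli_tub, bowl from where it was at the start of the episode below 0.02 m); the robot touches nothing.
It fails at once if the bar is lifted: its plate end rises more than 15 mm, or it tilts more than 0.2 rad (z of bar in the frame of machine above 0.095 m or angle between bar's own z axis and vertical above 0.2 rad).
It fails at once if the hub_nut is moved or lifted by more than 20 mm (distance of hub_nut from where it was at the start of the episode above 0.02 m).
It fails at once if the shaker is moved or lifted by more than 20 mm (distance of shaker from where it was at the start of the episode above 0.02 m).
It fails at once if the deli_tub is moved or lifted by more than 20 mm (distance of deli_tub from where it was at the start of the episode above 0.02 m).
It fails at once if the bowl is moved or lifted by more than 20 mm (distance of bowl from where it was at the start of the episode above 0.02 m).
It also fails if it takes over 51 s, if anything falls off the work surface, if the arm or the gripper's body presses on something with over 40 N, if the wrist force passes 120 N, or if a joint passes its speed limit or range.

### The arm

A 6-joint arm with a two-finger parallel gripper is mounted at the origin on the work surface. World frame = base frame: x ahead of the robot, y to its left, z up, the work surface at z = 0. Lengths are in m, angles in rad, forces in N, time in s.
With the tool pointing down it reaches from about 0.3 to 0.775 m from the base axis. Payload 14.6 kg.
Tool frame: the origin (TCP) lies midway between the tips of the shut fingers; the grasp point (between the pads) lies 19 mm behind it (ctrl.grip_depth is the distance from the TCP to the grasp point, in m); z points along the fingers, x is the direction in which the jaws open and shut, and the axes are right-handed (so a half turn about z gives the same grasp; the last joint's range is limited). The gripper opens to 94 mm and grips with 3 to 60 N. Pads are 16 mm wide; open, the fingers measure 119 mm over their backs; the gripper's body (75 mm by 177 mm) begins 78 mm behind the grasp point.
Start: joints at [-1.369, 0.3, 1.521, -0, 1.321, -0.067], TCP at [0.146, -0.53, 0.205] pointing down, gripper open.
Joint ranges: [-3.03, 3.03], [-0.79, 2.21], [0.23, 2.52], [-1.04, 4.18], [0, 3.07], [-2.55, 2.55]. Speed limits (rad/s): [2.22, 2.22, 2.57, 3.14, 3.14, 3.14].

### API

Orientations are given as [roll, pitch, yaw] about the fixed x, y, z axes, in that order (R = Rz(yaw) Ry(pitch) Rx(roll)).
In Python, from station import ctrl gives the robot as it stands.
- The arm moves only by the tool play_rows, never from a script. Its argument "steps" is a list that holds one entry, the list of rows, each a list of 7 numbers: the shift along the tool's x, y, z in cm, then the turn, a rotation vector about the tool's x, y, z in rad, then the opening, from 0 (shut) to 1 (fully open). In form: [[[x, y, z, ax, ay, az, hand], ...]]. A call has 1 to 20 rows; each row is the pose to reach, as a shift and turn from the pose measured when the call began, along the tool's axes at that moment; what a row does not reach only later rows make up. A row lasts 1/12 s, in which the tool goes at most 41.7 mm and 7.16 degrees, less where a joint would pass 70% of its speed; a pose out of reach is approached as far as the arm can. A call with a gripper value outside its range is refused whole. The fingers move at their own pace and stop on an object; "force" is the grip in N (left out, the last holds). Time passes only in rows, so rows that repeat a pose let the fingers close. It gives the time, the measured TCP pose, the force and the opening at its end, in the units of the state.
- ctrl.get_obs(): the state, without advancing time (a new reading comes with each control period).
- ctrl.camera(name): name is "side" or "top"; returns a dict with "frame" (400x640x3 uint8, blue, green, red), "fovy" (degrees; the focal length in pixels is half the picture's height over the tangent of half this angle, whatever the lens; pixels are square), "cx", "cy" (the principal point, pixels), "D" ([k1, k2, p1, p2, k3] as OpenCV has them; the pictures are not rectified), "world_to_cam" (4x4, takes a point from world to camera coordinates). Camera axes: x right, y up, looking along -z (the intrinsics and any distortion apply to the point x, -y, -z); pixel columns grow to the right and rows downward; lengths in m; the calibration is good to about 2 mm. A picture is of the moment at which its call begins. There is no depth.
- ctrl.hand_in(): hands the job in, once; it reports no verdict.
The state is a dict: "time_s": time; "qpos": joint angles; "joint_vel": joint speeds; "tau": joint torques, N m; "ee_pos": TCP position; "eef_rot": TCP orientation; "force": force on the tool from outside, world axes, zero at the start; "moment": the same for the moment, N m; "grip_width": finger opening in m.
Only numpy, scipy, OpenCV 4.12 (cv2) and the standard library are available. Lean on these libraries where they do the work, as an engineer would, in place of code of your own. Each camera call takes 0.05 s, during which the arm holds its last target. There are 200 camera calls.

## Working session

There is one attempt and no reset: what is moved stays moved. The work goes in short steps, Python scripts to look and compute and a tool call to move; the robot and the scene stay as the last step left them, time stands still between calls to the robot, and variables do not carry over. Pictures are saved under pics/ and viewed, about 8 in all and at most 12, crops included, and the job is handed in when it is done.

Besides the shell and the picture viewer there is one more tool, called after "Call:" by a JSON object that holds its "name" and its "arguments", one argument or row to a line. play_rows: Moves the arm, as the interface text tells. Its arguments: {"type":"object","properties":{"steps":{"type":"array"},"force":{"type":"number"}},"required":["steps"]}

```bash
ls; mkdir -p pics; cat > h.py <<'E'
import numpy as np, cv2
from station import ctrl
def K(c):
    f=200/np.tan(np.radians(c["fovy"])/2)
    return np.array([[f,0,c["cx"]],[0,f,c["cy"]],[0,0,1.]])
F=np.diag([1,-1,-1.])
def ray(c,px):
    u=cv2.undistortPoints(np.array(px,float).reshape(-1,1,2),K(c),np.array(c["D"],float)).reshape(-1,2)
    W=np.array(c["world_to_cam"]);R=W[:3,:3];o=-R.T@W[:3,3]
    d=(np.c_[u,np.ones(len(u))]@F)@R
    return o,d
def plane(c,px,z):
    o,d=ray(c,px); return o+d*((z-o[2])/d[:,2])[:,None]
def proj(c,P):
    W=np.array(c["world_to_cam"]);P=np.array(P,float).reshape(-1,3)
    Q=(P@W[:3,:3].T+W[:3,3])@F
    return cv2.projectPoints(Q,np.zeros(3),np.zeros(3),K(c),np.array(c["D"],float))[0].reshape(-1,2)
E
python3 - <<'E'
from h import *
import pickle
for n in("top","side"):
    c=ctrl.camera(n);cv2.imwrite(f"pics/{n}0.png",c["frame"]);pickle.dump(c,open(n+"0.pkl","wb"))
    print(n,c["fovy"],ray(c,[[320,200]]))
o=ctrl.get_obs();print(o["time_s"],o["ee_pos"],o["eef_rot"],o["force"])
E
```

```text
pics
top 48.715123985294774 (array([ 0.38803954, -0.02666562,  1.02528789]), array([[ 0.16908388, -0.00256111, -0.98570894]]))
side 49.70629191714794 (array([0.28589446, 0.58124487, 0.72912053]), array([[ 0.29696263, -0.67050379, -0.68012323]]))
0.1 [ 0.14600641 -0.53003087  0.20495749] [-3.14149976e+00  9.93963799e-04 -1.30203930e+00] [0.13612298 0.01567594 0.15368574]
```

View pics/top0.png

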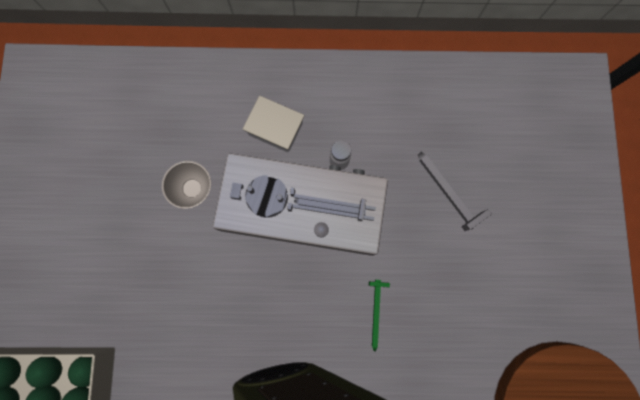

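View pics/side0.png

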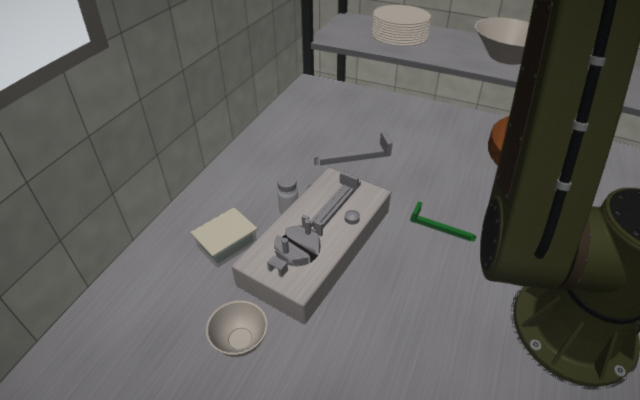

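Top view: the machine's corners are near (229,155), (387,179), (377,254) and (214,228), the disc is at (267,197), and the bar's plate is near (362,209). Candidates for the bar are the grey one in the guide (335,207), the green one (376,315; to be left) and the larger grey one (450,190). By the description I choose the one in the guide. Next I check it in a close crop.

```bash
python3 - <<'E'
from h import *
import pickle
c=pickle.load(open("top0.pkl","rb"));s=pickle.load(open("side0.pkl","rb"))
a=cv2.resize(c["frame"][145:262,205:400],None,fx=4,fy=4,interpolation=3)
b=cv2.resize(s["frame"][165:320,225:400],None,fx=4,fy=4,interpolation=3)[:600]
cv2.imwrite("pics/c1.png",a);cv2.imwrite("pics/c2.png",b)
# box top outline: low saturation light region, quadrilateral
f=c["frame"];hsv=cv2.cvtColor(f,cv2.COLOR_BGR2HSV)
print(f[240,300],f[165,300],f[270,300],f[197,250],f[207,320],hsv[240,300])
print(plane(c,[[229,155],[387,179],[377,254],[214,228]],.08), plane(c,[[267,197]],.098))
E
```

```text
[143 140 143] [129 128 134] [112 109 112] [140 126 124] [113 103 101] [150   5 143]
[[ 0.64849271  0.17203     0.08      ]
 [ 0.59851703 -0.17567907  0.08      ]
 [ 0.43482641 -0.15164924  0.08      ]
 [ 0.48711705  0.19658545  0.08      ]] [[0.55237401 0.08368593 0.098     ]]
```

View pics/c1.png

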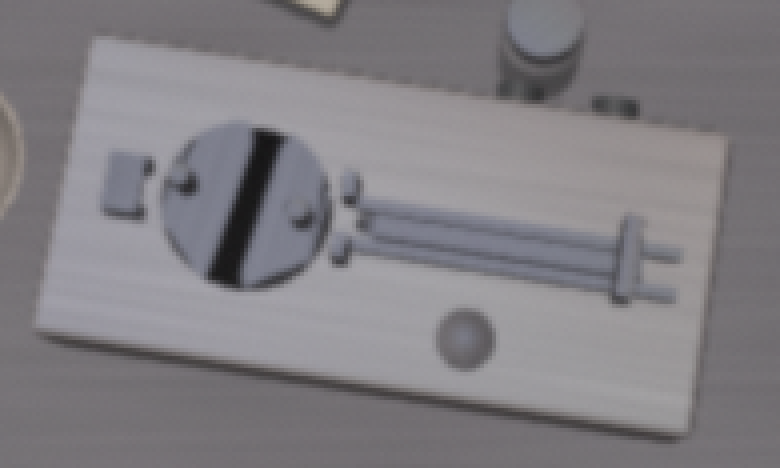

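View pics/c2.png

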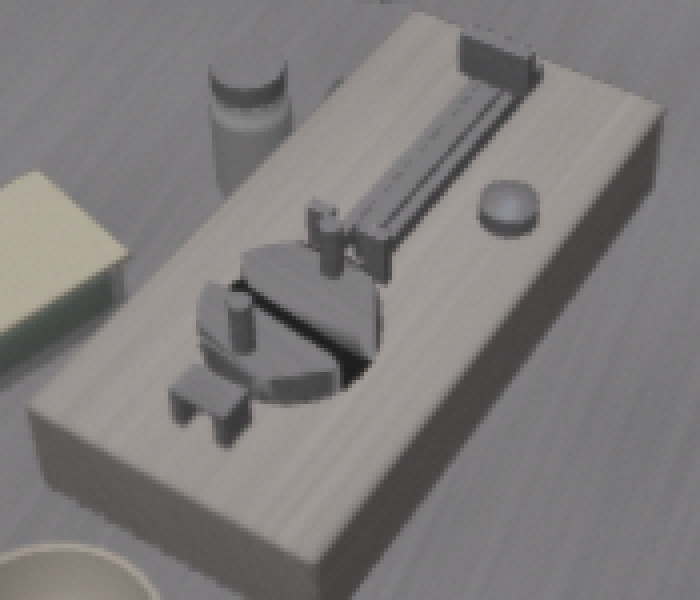

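```bash
cat > m.py <<'E'
from h import *
import pickle
c=pickle.load(open("top0.pkl","rb"));s=pickle.load(open("side0.pkl","rb"))
T=lambda p:(np.array(p,float)+.5)/4-.5+[205,145]
S=lambda p:(np.array(p,float)+.5)/4-.5+[225,165]
def fit(cam,px,mm,z):
    P=plane(cam,px,z)[:,:2];M=np.array(mm)/1000.
    a=P-P.mean(0);b=M-M.mean(0)
    th=np.arctan2((b[:,0]*a[:,1]-b[:,1]*a[:,0]).sum(),(a*b).sum())
    R=np.array([[np.cos(th),-np.sin(th)],[np.sin(th),np.cos(th)]]);t=P.mean(0)-R@M.mean(0)
    return th,t,(P-(M@R.T+t))*1000
E
python3 - <<'E'
from m import *
np.set_printoptions(precision=4,suppress=True)
th,t,r=fit(c,T([[93,38],[730,138],[688,438],[36,332]]),[[105,-85],[-255,-85],[-255,85],[105,85]],.08);print(th,t,r)
th2,t2,r=fit(s,S([[30,410],[418,12],[664,106],[320,565]]),[[105,-85],[-255,-85],[-255,85],[105,85]],.08);print(th2,t2,r)
R=lambda th:np.array([[np.cos(th),-np.sin(th)],[np.sin(th),np.cos(th)]])
def M(P,z): return (np.array(plane(c,T(P),z))[:,:2]-t)@R(th)*1000
print("disc ctr",M([[246,206]],.098),"slot",M([[265,128],[224,284]],.098))
print("pins",M([[188,182],[303,216]],.098),M([[184,177],[303,211]],.132))
print("plate top",M([[635,215],[620,300]],.124),"stopsT",M([[350,175],[341,240]],.114),"rails end",M([[682,255],[675,295]],.092),"nut",M([[466,338]],.098),"shaker",M([[545,25]],.095),"staple",M([[125,183]],.104))
a=cv2.resize(c["frame"][145:262,205:400],None,fx=4,fy=4,interpolation=3);b=cv2.resize(s["frame"][165:320,225:400],None,fx=4,fy=4,interpolation=3)
pts=[[105,-85,80],[-255,-85,80],[-255,85,80],[105,85,80],[0,0,98],[55,-16,104],[55,16,104],[-58,-23.5,114],[-58,23.5,114],[-235,14.5,92],[-235,-14.5,92]]
pts+=[[45*np.cos(k),45*np.sin(k),98] for k in np.arange(0,6.28,.26)]
pw=[[*(R(th)@[p[0]/1000,p[1]/1000]+t),p[2]/1000] for p in pts]
for im,cam,o in((a,c,(205,145)),(b,s,(225,165))):
    for q in proj(cam,pw): q=(q-o+.5)*4-.5; cv2.circle(im,tuple(np.round(q).astype(int)),2,(0,0,255),-1)
h=np.zeros((600,1480,3),np.uint8);h[:468,:780]=a;h[:,780:]=b[:600]
cv2.imwrite("pics/ov.png",cv2.resize(h,(800,324),interpolation=cv2.INTER_AREA))
E
```

```text
1.4215854488668458 [0.5539 0.0855] [[-3.1551 -2.085 ]
 [-1.8465  3.3842]
 [ 2.5802  3.216 ]
 [ 2.4214 -4.5152]]
1.4245109972629708 [0.5514 0.0894] [[-2.7902 -1.3697]
 [-3.394   2.8533]
 [ 3.8145  1.8348]
 [ 2.3698 -3.3184]]
disc ctr [[ 0.1752 -0.2833]] slot [[ -2.2382 -43.7141]
 [  4.101   42.7098]]
pins [[ 32.9161  -8.1571]
 [-30.6281   0.2166]] [[ 29.2417  -4.6978]
 [-34.0232   3.051 ]]
plate top [[-203.1762  -23.5499]
 [-201.8367   21.6163]] stopsT [[-52.95   -22.6838]
 [-54.1719  12.1202]] rails end [[-233.527   -12.1134]
 [-232.7916    9.8423]] nut [[-126.4868   50.7735]] shaker [[-141.9248 -125.3262]] staple [[64.4838 -1.3215]]
```

View pics/ov.png

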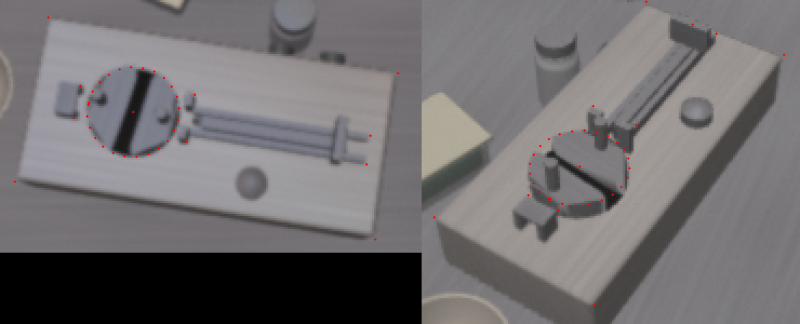

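Overlay: the fitted frame matches the box corners, disc rim, staple and rails in both views within about 3 mm. The crop confirms the choice: the small grey bar in the guide, with its plate at machine x ≈ -203. The disc is at about 1.50 rad with pin a at (-32, 2), so I turn it clockwise by pushing pin a towards +y and then +x.

```bash
cat > g.py <<'E'
from h import *
from scipy.spatial.transform import Rotation as Ro
TH=1.422;T0=np.array([.553,.0865]);RM=np.array([[np.cos(TH),-np.sin(TH)],[np.sin(TH),np.cos(TH)]])
def now():
    o=ctrl.get_obs();return o,np.array(o["ee_pos"]),Ro.from_euler("xyz",o["eef_rot"])
def go(mx,my,z,yaw=TH-np.pi/2):
    o,p,R=now();P=np.r_[RM@[mx/1000,my/1000]+T0,z]
    print((mx,my,z),"cm",np.round(R.inv().apply(P-p)*100,2),"rv",np.round((R.inv()*Ro.from_euler("xyz",[np.pi,0,yaw])).as_rotvec(),3))
def where():
    o,p,R=now();print("t",round(o["time_s"],2),"machine mm",np.round((p[:2]-T0)@RM*1000,1),"z",round(p[2],4),"F",np.round(o["force"],1),"rot",np.round(o["eef_rot"],3),"w",round(o["grip_width"],3),"q",np.round(o["qpos"],2))
E
python3 -c "
from g import *
where();go(-32,-32,.2)"
```

```text
t 0.1 machine mm [-670.1  311.1] z 0.205 F [0.1 0.  0.2] rot [-3.141e+00  1.000e-03 -1.302e+00] w 0.094 q [-1.37  0.3   1.52  0.    1.32 -0.07]
(-32, -32, 0.2) cm [-44.41 -57.24   0.55] rv [-1.000e-03  1.000e-03 -1.153e+00]
```

Call:
{"name": "play_rows", "arguments": {
  "steps": [
    [[-44.4,-57.2,0.5,0,0,-1.15,0],[-44.4,-57.2,0.5,0,0,-1.15,0],[-44.4,-57.2,0.5,0,0,-1.15,0],[-44.4,-57.2,0.5,0,0,-1.15,0],[-44.4,-57.2,0.5,0,0,-1.15,0],[-44.4,-57.2,0.5,0,0,-1.15,0],[-44.4,-57.2,0.5,0,0,-1.15,0],[-44.4,-57.2,0.5,0,0,-1.15,0],[-44.4,-57.2,0.5,0,0,-1.15,0],[-44.4,-57.2,0.5,0,0,-1.15,0],[-44.4,-57.2,0.5,0,0,-1.15,0],[-44.4,-57.2,0.5,0,0,-1.15,0],[-44.4,-57.2,0.5,0,0,-1.15,0],[-44.4,-57.2,0.5,0,0,-1.15,0],[-44.4,-57.2,0.5,0,0,-1.15,0],[-44.4,-57.2,0.5,0,0,-1.15,0],[-44.4,-57.2,0.5,0,0,-1.15,0],[-44.4,-57.2,0.5,0,0,-1.15,0],[-44.4,-57.2,0.5,0,0,-1.15,0],[-44.4,-57.2,0.5,0,0,-1.15,0]]
  ]
}}

```text
time_s: 1.77
ee_pos: [0.5794, 0.0504, 0.1996]
eef_rot: [-3.141, 0.002, -0.151]
force: [0.4, -0.4, -0.0]
grip_width: 0.0007
```

```bash
python3 -c "
from g import *
where();go(-32,-32,.2);go(-32,-32,.12)
s=ctrl.camera('side')['frame'];t=ctrl.camera('top')['frame']
cv2.imwrite('pics/s2.png',np.hstack([cv2.resize(s[90:320,220:400],None,fx=2,fy=2),cv2.resize(t[90:320,200:400],None,fx=2,fy=2)]))"
```

```text
t 1.77 machine mm [-31.8 -31.4] z 0.1996 F [ 0.4 -0.4 -0. ] rot [-3.141e+00  2.000e-03 -1.510e-01] w 0.001 q [0.02 0.38 1.43 0.   1.33 0.17]
(-32, -32, 0.2) cm [ 0.06  0.02 -0.04] rv [-0.001  0.002 -0.002]
(-32, -32, 0.12) cm [0.07 0.03 7.96] rv [-0.001  0.002 -0.002]
```

View pics/s2.png

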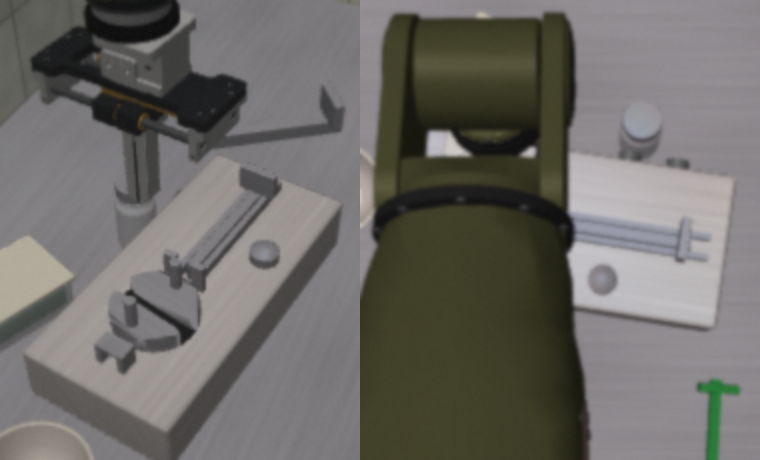

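Side view: the shut fingers hang above the far side of the disc near (140,175), clear of everything. In the top view the arm hides the disc. Next: lower the fingers and push pin a round its arc.

Call:
{"name": "play_rows", "arguments": {
  "steps": [
    [[0,0,3,0,0,0,0],[0,0,6,0,0,0,0],[0,0,8,0,0,0,0],[0,0,8,0,0,0,0],[-0.8,0,8,0,0,0,0],[-1.5,0,8,0,0,0,0],[-2,0,8,0,0,0,0],[-2.4,0,8,0,0,0,0],[-2.8,0.1,8,0,0,0,0],[-3.1,0.1,8,0,0,0,0],[-3.4,0.2,8,0,0,0,0],[-3.7,0.3,8,0,0,0,0],[-4.1,0.1,8,0,0,0,0],[-4.5,-0.1,8,0,0,0,0],[-4.8,-0.4,8,0,0,0,0],[-5.1,-0.6,8,0,0,0,0],[-5.4,-0.9,8,0,0,0,0],[-5.6,-1.2,8,0,0,0,0],[-5.8,-1.4,8,0,0,0,0],[-5.8,-1.5,8,0,0,0,0]]
  ]
}}

```text
time_s: 3.53
ee_pos: [0.5235, 0.0734, 0.1203]
eef_rot: [-3.141, 0.002, -0.152]
force: [-2.3, -1.8, 1.4]
grip_width: 0.0002
```

```bash
python3 -c "
from g import *
where()
s=ctrl.camera('side')['frame']
cv2.imwrite('pics/s3.png',cv2.resize(s[165:320,225:400],None,fx=4,fy=4,interpolation=3)[:600])"
```

```text
t 3.53 machine mm [-17.4  27.2] z 0.1203 F [-2.3 -1.8  1.4] rot [-3.141e+00  2.000e-03 -1.520e-01] w 0.0 q [0.07 0.34 1.68 0.   1.13 0.22]
```

View pics/s3.png

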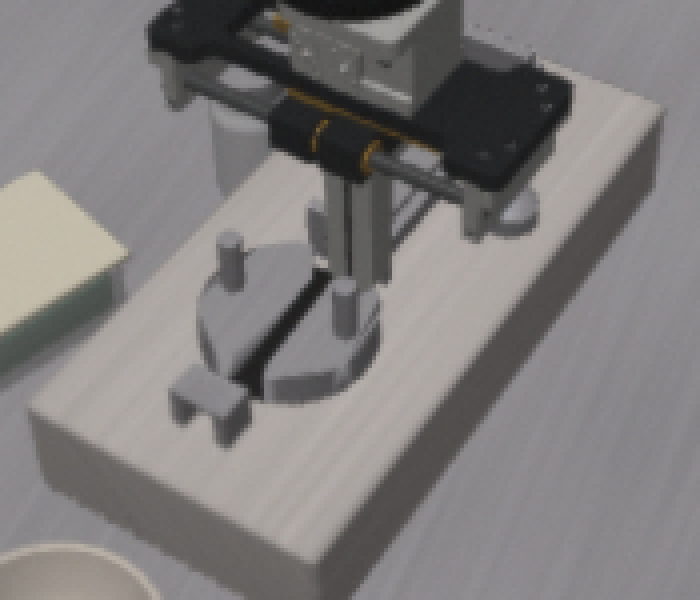

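The pins are now at about (230,236) and (344,283) in the crop, and the slot nearly lines up with the staple. I measure the disc angle.

```bash
python3 -c "
from g import *
from m import s,S
P=(plane(s,S([[230,236],[344,283]]),.132)[:,:2]-T0)@RM*1000
Q=(plane(s,S([[325,272],[248,392]]),.098)[:,:2]-T0)@RM*1000
d=P[1]-P[0];e=Q[0]-Q[1];print(P,P.mean(0),'disc',np.arctan2(-d[0],d[1]),Q,np.arctan2(-e[1],-e[0]))"
```

```text
[[  0.98475306 -34.08714424]
 [ -2.29016929  29.09674524]] [-0.65270812 -2.4951995 ] disc 0.05178526337931088 [[-29.2541837   -0.51409798]
 [ 53.10036726  10.91639171]] 0.13791498005424996
```

Call:
{"name": "play_rows", "arguments": {
  "steps": [
    [[0,-0.2,0,0,0,0,0],[0,-0.3,0,0,0,0,0],[0,-0.3,0,0,0,0,0],[0,-0.3,0,0,0,0,0],[0,0.5,0,0,0,0,0],[0,0.8,0,0,0,0,0],[0,0.8,-3,0,0,0,0],[0,0.8,-6,0,0,0,0],[1.5,4,-6,0,0,0,0],[2.7,8,-6,0,0,0,0],[2.7,12,-6,0,0,0,0],[2.7,16,-6,0,0,0,0],[2.7,20,-6,0,0,0,0],[2.7,22.3,-6,0,0,0,0],[2.7,22.3,-6,0,0,0,0],[2.7,22.3,-6,0,0,0,0]]
  ]
}}

```text
time_s: 4.92
ee_pos: [0.5162, -0.1525, 0.18]
eef_rot: [-3.141, 0.002, -0.155]
force: [-0.8, 0.1, 0.4]
grip_width: 0.0004
```

```bash
python3 -c "
from g import *
where();go(-240,0,.101);go(-76,0,.101)
s=ctrl.camera('side')['frame'];t=ctrl.camera('top')['frame']
a=cv2.resize(s[165:315,225:400],None,fx=3,fy=3,interpolation=3);b=cv2.resize(t[145:262,205:400],None,fx=2,fy=2,interpolation=3)
h=np.zeros((450,525+260,3),np.uint8);h[:,:525]=a;h[:234,525:]=b[:,:260];cv2.imwrite('pics/s4.png',h)"
```

```text
t 4.92 machine mm [-241.8    1. ] z 0.18 F [-0.8  0.1  0.4] rot [-3.141e+00  2.000e-03 -1.550e-01] w 0.0 q [-0.36  0.3   1.59  0.    1.26 -0.2 ]
(-240, 0, 0.101) cm [ 0.11 -0.18  7.9 ] rv [-0.001  0.002 -0.006]
(-76, 0, 0.101) cm [ 1.000e-02 -1.658e+01  7.910e+00] rv [-0.001  0.002 -0.006]
```

View pics/s4.png

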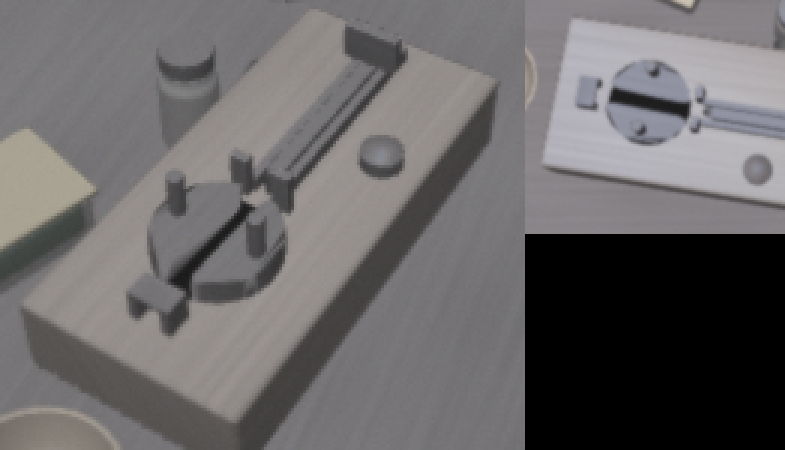

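The side view shows the slot in line with the staple and the bar. In the top crop the slot runs from (612,98) to (690,109), within about 0.02 rad of the machine axis. Next: lower the fingers behind the plate and push.

Call:
{"name": "play_rows", "arguments": {
  "steps": [
    [[0.1,0,3,0,0,0,0],[0.1,0,6,0,0,0,0],[0.1,0,7.9,0,0,0,0],[0.1,0,7.9,0,0,0,0],[0.1,-1,7.9,0,0,0,0],[0.1,-2,7.9,0,0,0,0],[0.1,-2.7,7.9,0,0,0,0],[0.1,-3.4,7.9,0,0,0,0],[0.1,-4.2,7.9,0,0,0,0],[0.1,-5,7.9,0,0,0,0],[0.1,-5.8,7.9,0,0,0,0],[0.1,-6.6,7.9,0,0,0,0],[0.1,-7.4,7.9,0,0,0,0],[0.1,-8.2,7.9,0,0,0,0],[0.1,-9,7.9,0,0,0,0],[0.1,-9.8,7.9,0,0,0,0],[0.1,-10.6,7.9,0,0,0,0],[0.1,-11.4,7.9,0,0,0,0],[0.1,-12,7.9,0,0,0,0],[0.1,-12,7.9,0,0,0,0]]
  ]
}}

```text
time_s: 6.68
ee_pos: [0.5356, -0.0309, 0.1009]
eef_rot: [-3.14, 0.002, -0.151]
force: [0.6, 0.7, 0.7]
grip_width: 0.0004
```

```bash
python3 -c "
from g import *
where();go(-76,0,.101)"
```

```text
t 6.68 machine mm [-118.6   -0.2] z 0.1009 F [0.6 0.7 0.7] rot [-3.14e+00  2.00e-03 -1.51e-01] w 0.0 q [-0.13  0.38  1.67  0.    1.09  0.02]
(-76, 0, 0.101) cm [-0.03 -4.26 -0.01] rv [-0.002  0.002 -0.002]
```

Call:
{"name": "play_rows", "arguments": {
  "steps": [
    [[0,-0.5,0,0,0,0,0],[0,-1,0,0,0,0,0],[0,-1.5,0,0,0,0,0],[0,-2,0,0,0,0,0],[0,-2.5,0,0,0,0,0],[0,-3,0,0,0,0,0],[0,-3.3,0,0,0,0,0],[0,-3.6,0,0,0,0,0],[0,-3.8,0,0,0,0,0],[0,-4,0,0,0,0,0],[0,-4,0,0,0,0,0]]
  ]
}}

```text
time_s: 7.6
ee_pos: [0.5416, 0.0091, 0.1009]
eef_rot: [-3.14, 0.003, -0.151]
force: [0.6, -0.4, 0.1]
grip_width: 0.0006
```

```bash
python3 -c "
from g import *
where()
s=ctrl.camera('side')['frame']
cv2.imwrite('pics/s5.png',cv2.resize(s[165:315,225:400],None,fx=4,fy=4,interpolation=3)[:600])"
```

```text
t 7.6 machine mm [-78.2  -0.2] z 0.1009 F [ 0.6 -0.4  0.1] rot [-3.14e+00  3.00e-03 -1.51e-01] w 0.001 q [-0.05  0.39  1.66  0.    1.1   0.1 ]
```

View pics/s5.png

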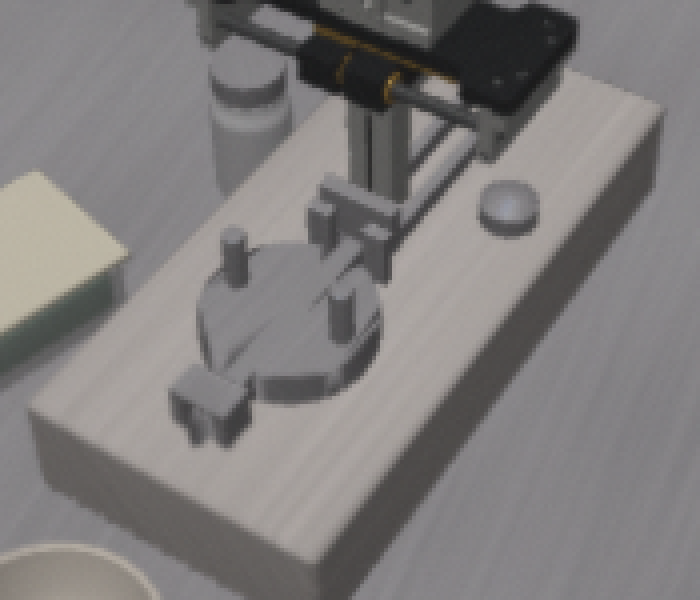

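The bar runs through the slot with its nose in the staple at about (205,425), and the plate is almost at the stops at about (350,205). I press on gently until the stops push back.

Call:
{"name": "play_rows", "arguments": {
  "steps": [
    [[0,-0.15,0,0,0,0,0],[0,-0.3,0,0,0,0,0],[0,-0.4,0,0,0,0,0],[0,-0.4,0,0,0,0,0]]
  ]
}}

```text
time_s: 7.98
ee_pos: [0.5418, 0.0097, 0.101]
eef_rot: [3.138, 0.003, -0.152]
force: [-5.7, -26.4, 3.1]
grip_width: 0.0006
```

Reaction is 26 N after only 0.6 mm of travel, so the plate is against the stops. I draw back and up.

Call:
{"name": "play_rows", "arguments": {
  "steps": [
    [[0,0.3,0,0,0,0,0],[0,1,0,0,0,0,0],[0,2.5,0,0,0,0,0],[0,4,0,0,0,0,0],[0,4,-3,0,0,0,0],[0,4,-6,0,0,0,0],[0,4,-9,0,0,0,0],[0,8,-10,0,0,0,0],[0,12,-10,0,0,0,0],[0,16,-10,0,0,0,0],[0,20,-10,0,0,0,0],[0,23,-10,0,0,0,0],[0,23,-10,0,0,0,0],[0,23,-10,0,0,0,0]]
  ]
}}

```text
time_s: 9.15
ee_pos: [0.507, -0.2185, 0.2017]
eef_rot: [3.139, 0.003, -0.154]
force: [-0.6, 0.3, 0.7]
grip_width: 0.0003
```

```bash
python3 -c "
from g import *
where()
sc=ctrl.camera('side');tc=ctrl.camera('top');s=sc['frame'];t=tc['frame']
pts=[[-58,k,z] for k in(-22,22) for z in(94,124)]+[[82,0,87],[0,32,132],[0,-32,132]]
pw=[[*(RM@[p[0]/1000,p[1]/1000]+T0),p[2]/1000] for p in pts]
a=cv2.resize(s[165:315,225:400],None,fx=3,fy=3,interpolation=3);b=cv2.resize(t[145:262,205:335],None,fx=2,fy=2,interpolation=3)
for q in proj(sc,pw): cv2.circle(a,tuple(np.round((q-[225,165])*3+1).astype(int)),1,(0,0,255),-1)
for q in proj(tc,pw): cv2.circle(b,tuple(np.round((q-[205,145])*2+.5).astype(int)),1,(0,0,255),-1)
h=np.zeros((450,785,3),np.uint8);h[:,:525]=a;h[:234,525:]=b;cv2.imwrite('pics/s6.png',h)"
```

```text
t 9.15 machine mm [-3.084e+02  3.000e-01] z 0.2017 F [-0.6  0.3  0.7] rot [ 3.139e+00  3.000e-03 -1.540e-01] w 0.0 q [-0.47  0.31  1.52 -0.    1.32 -0.32]
```

View pics/s6.png

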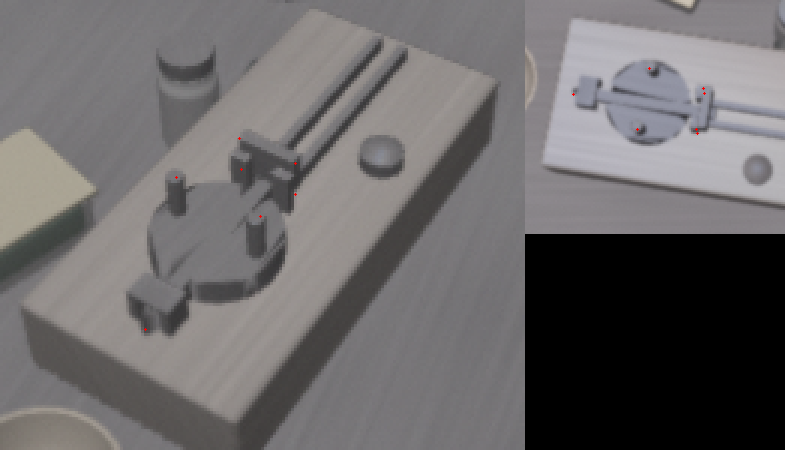

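The side view shows the nose out past the staple at its predicted home point (145,328). The plate is against both stops, the pins sit at their predicted home points, and the nut and shaker have not moved. I hand in.

```bash
python3 -c "
from station import ctrl
print(ctrl.hand_in())"
```

```text
the job is handed in; nothing more can be done
None
```

I turned the disc about 1.5 rad clockwise by pushing pin a, until the slot lined up with the bar. I then pushed the bar by its plate through the slot and staple, using shut fingertips. The job was handed in at about 9 s, and the hand-in gave no verdict.

**Checks that agreed:**
- **Disc:** after the last push on pin a, the slot was within about 0.02 rad of the machine's axis, judged by eye from the top view.
- **Bar:** the stops pushed back with 26 N after the last 0.6 mm of travel. The fingers stopped with the plate's back at about x = -69.6 mm by my estimate, against -68 mm for home. After I drew back, the last pictures showed the nose, plate and pins at their predicted home points, within the roughly 3 mm accuracy of my fit.
- **Surroundings:** in the final picture the nut and shaker looked unmoved. The tub and bowl were only partly in view, but the hand never went near them. The hand ended about 30 cm behind the disc, at 0.20 m height.

**One disagreement:** midway through turning the disc, the pins gave 0.05 rad and the slot edges 0.14 rad. I pushed about 3 mm further, and the later top view gave the 0.02 rad figure above.

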